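# Part the brass cup from the copper cups and seat it in the marking jig

## Task

Slide the brass cup out of the cluster of copper cups it touches, clear of them all and without shifting any of them, then push it along the table into the orange V of the marking jig until you feel it press gently but surely on the V for a moment, and leave it standing there against the V. Keep the cup upright and on the table throughout, never shove it hard into the V, and leave everything else on the table alone.

Things in the scene. Friction and masses are not known exactly. Their poses are not given: they have to be found in the camera images.
- brass_cup: The only brass-yellow cup of the cluster: heavy (about 450 g), straight-sided, open at the top, standing upright on the table. Origin at the centre of its underside, z up. Round foot 84 mm across, 14 mm tall; it touches the feet of two or three copper cups (centres 84.4 mm apart); its free way out is directly away from those. Sliding it takes 1.5 to 6 N (mass, friction vary).
- brass_mouth (a point): Centre of the brass cup's mouth, 46 mm above its underside. The wall is 80 mm across outside, 73 mm inside, 3.5 mm thick; the inner floor lies 31 mm below this point (15 mm above the table). Closed fingers fit down inside and can push the wall from within, low down (pushed high up or fast it can tip), without touching the floor or the neighbours.
- copper_a: Copper-red cup of the cluster, same shape and size as the brass cup, loose, origin at the centre of its underside. Must not be shifted.
- copper_b: Another copper-red cup of the cluster, same shape and size, loose, origin at the centre of its underside. Must not be shifted.
- copper_c: Another copper-red cup of the cluster, same shape and size, loose, origin at the centre of its underside. Must not be shifted.
- jig: Marking jig fixed to the table: grey block 80 x 150 x 50 mm behind a low orange V stop. Its +x points into the V (the way the cup is pushed), its mouth opens to -x, z up. Origin: on the table, where the centre of a seated cup lies at the V's middle setting. The V is locked up to 10 mm fore or aft of that along x; this setting is not measured, so the seat must be felt.
- jig_mouth (a point): Point on the table on the jig's centre line, 55 mm before (-x of) its origin; a cup centred here is still just short of the V. The V: two rigid upright orange faces, 1 to 35 mm above the table, 120 degrees between them, touching a seated cup's foot 30 degrees either side of the jig's +x; mouth about 120 mm wide. The grey block begins 75 mm beyond the jig's origin.
- bell: Brass hand bell, 72 mm wide, 94 mm tall, loose bystander, origin under its centre.
- bowls: Stack of copper bowls, 84 mm wide, 50 mm tall, loose bystander, origin under its centre.
- pitcher: Copper pitcher, 108 mm wide, 140 mm tall, loose bystander, origin under its centre.
- lamp: Brass oil lamp, 76 mm wide, 102 mm tall, loose bystander, origin under its centre.
Mind the look-alikes: they are no part of the job. Leave any pink or turquoise look-alike of the copper_c alone.

How it is judged (in metres and radians):
On the way, in this order (a step that is already met when the one before it is completed fails the run):
1. the brass cup stands clear of every copper cup (centres at least 97 mm apart, about 13 mm of gap) (horizontal distance between brass_cup and copper_a above 0.097 m and horizontal distance between brass_cup and copper_b above 0.097 m and horizontal distance between brass_cup and copper_c above 0.097 m), for 0.1 s.
2. the brass cup, in the V, is kept pressed on it with at least 2 N for 0.3 s (contact force between brass_cup and jig above 2 N and x of brass_cup in the frame of jig above -0.013 m and y of brass_cup in the frame of jig between -0.005 and 0.005 m), for 0.3 s.
At the end, for the whole second after the job is handed in: The brass cup stands upright and at rest on the table in the jig's V: its centre within 13 mm of the jig's origin fore and aft (this covers every setting of the V) and within 5 mm sideways; every copper cup is within 5 mm of where it began (x of brass_cup in the frame of jig between -0.013 and 0.013 m and y of brass_cup in the frame of jig between -0.005 and 0.005 m and angle between brass_cup's own z axis and vertical below 0.05 rad and height (world z) of brass_cup below 0.004 m and linear speed of brass_cup below 0.01 m/s and distance of each of copper_a, copper_b, copper_c from where it was at the start of the episode below 0.005 m); the robot touches nothing.
It fails at once if a copper cup is shifted by more than 5 mm (distance of any of copper_a, copper_b, copper_c from where it was at the start of the episode above 0.005 m).
It fails at once if the brass cup is lifted more than 8 mm off the table or tipped by more than 0.25 rad (height (world z) of brass_cup above 0.008 m or angle between brass_cup's own z axis and vertical above 0.25 rad).
It fails at once if the brass cup is shoved into the jig with more than 15 N (contact force between brass_cup and jig above 15 N).
It fails at once if a bystander is moved by more than 10 mm (distance of any of bell, bowls, pitcher, lamp from where it was at the start of the episode above 0.01 m).
It also fails if it takes over 72 s, if anything falls off the work surface, if the arm or the gripper's body presses on something with over 40 N, if the wrist force passes 120 N, or if a joint passes its speed limit or range.

## Robot

A 6-joint arm with a two-finger parallel gripper is mounted at the origin on the work surface. World frame = base frame: x ahead of the robot, y to its left, z up, the work surface at z = 0. Lengths are in mm, angles in rad, forces in N, time in s.
With the tool pointing down it reaches from about 350 to 975 mm from the base axis. Payload 7.1 kg.
Tool frame: the origin (TCP) lies midway between the tips of the shut fingers; the grasp point (between the pads) lies 19 mm behind it (ctrl.grip_point_offset is the distance from the TCP to the grasp point, in mm); z points along the fingers, y is the line along which they close (so a half turn about z gives the same grasp; the last joint's range is limited). The gripper opens to 88 mm and grips with 3 to 60 N. Pads are 20 mm wide; open, the fingers measure 115 mm over their backs; the gripper's body (75 mm by 178 mm) begins 61 mm behind the grasp point.
Start: joints at [-1.192, 0.423, 1.63, -0, 1.089, -0.019], TCP at [242.135, -576.173, 222.675] pointing down, gripper open.
Joint ranges: [-3, 3], [-0.9, 2.11], [0.09, 2.58], [-1.31, 4.45], [0.11, 2.69], [-2.54, 2.54]. Speed limits (rad/s): [2.39, 2.39, 3.01, 3.14, 3.14, 3.14].

## Interface

Orientations are given as a rotation vector (axis times angle).
In Python, from workcell import get_obs, optics, close_job, spotter, ctrl gives the robot as it stands. The module is installed in compiled form; this text tells all that it offers.
- The arm moves only by the tool move_arm, never from a script. Its argument "rows" is a list of rows, each a list of 5 numbers: the shift along the tool's x, y, z in cm, then the turn about the tool's z in degrees, then the opening in per cent of the stroke, from 0 (shut) to 100 (fully open). A call has 1 to 10 rows; each row shifts and turns the commanded pose from where the row before left it, along the tool's axes as they then stand; what a row does not reach is not made up. A row lasts 1/8 s, in which the tool goes at most 62.5 mm and 10.7 degrees, less where a joint would pass 70% of its speed; a pose out of reach is approached as far as the arm can. A call with a gripper value outside its range is refused whole. The fingers move at their own pace and stop on an object; the grip force is fixed at half the most. Time passes only in rows, so rows that do not move let the fingers close. It gives the time, the measured TCP pose, the force, the opening and the grip force at its end, in the units of the state.
- get_obs(): the state, without advancing time (a new reading comes with each control period).
- optics.get_image(name): name is "scene" or "top" or "wrist"; returns the picture (384x512x3 uint8, blue, green, red); there is no depth.
- optics.calibration(name): a dict with "camera_matrix" (3x3 intrinsics, pixels), "xyz" and "orientation" of the camera in the world. Camera axes: x right, y down, z forward; pixel columns grow to the right and rows downward; lengths in mm; the calibration is good to about 2 mm. The wrist camera is an equidistant fisheye: a pixel r from the principal point sees the ray r / f radians off the axis. A picture is of the moment at which its call begins: read the wrist's pose just before it. calibration takes no time and is no camera call; for the wrist camera it gives the pose at the moment of the call.
- close_job(): hands the job in; it is judged then, once.
Trained networks look in the newest picture that a camera, given by its name, has taken for a name from the list of things; names that differ only in an ending like _2 or _b are one class to them, and where a whole thing is asked for, a point or a joint stands for the part that bears it (a point fixed in the world has none). Each returns a list of dicts, best first, with "conf" (0 to 1); they miss things now and then, are a little off and sometimes report something else, mostly with a low value. They report only what shows in the picture. A call takes as long as a camera call. They do not tell look-alikes from the thing itself.
- spotter.find_in(camera, label): "point" ([column, row] in pixels, amid what is visible of it).
- spotter.regions_of(camera, label): "region" (384x512 bool, what is visible of it) and "point" ([column, row] in pixels, amid what is visible of it).
The state is a dict: "t": time; "qpos": joint angles; "qvel": joint speeds; "joint_torque": joint torques, N m; "ee_pos": TCP position; "orientation": TCP orientation; "ft_force": force on the tool from outside, world axes, zero at the start; "moment": the same for the moment, N m; "width": finger opening in mm; "grasp_force": force on a finger pad.
Only numpy, scipy, OpenCV 4.12 (cv2) and the standard library are available. Lean on these libraries where they do the work, as an engineer would, in place of code of your own. Each camera call takes 0.05 s, during which the arm holds its last target. There are 200 camera calls.

## Working session

There is one attempt and no reset: what is moved stays moved. The work goes in short steps, Python scripts to look and compute and a tool call to move; the robot and the scene stay as the last step left them, time stands still between calls to the robot, and variables do not carry over. Pictures are saved under pics/ and viewed, at most 12 in all, crops included, and the job is handed in when it is done.

Besides the shell and the picture viewer there is one more tool, called after "Call:" as name(argument=value, ...) on one line, values as JSON. move_arm: Moves the arm, as the interface text tells. Its arguments: {"type":"object","properties":{"rows":{"type":"array","items":{"type":"array","items":{"type":"number"}}}},"required":["rows"]}

```bash
mkdir -p pics; cat > h.py <<'E'
import numpy as np, cv2
from scipy.spatial.transform import Rotation as R
from workcell import get_obs, optics, close_job, spotter, ctrl
def ray(cam,px):
    c=optics.calibration(cam);K=np.array(c["camera_matrix"]);o=np.array(c["orientation"]);
    Rm=R.from_rotvec(o).as_matrix() if o.size==3 else o
    x=(px[0]-K[0,2])/K[0,0];y=(px[1]-K[1,2])/K[1,1]
    if cam=="wrist":
        r=np.hypot(x,y);s=np.sin(r)/r if r>1e-9 else 1.;d=np.array([x*s,y*s,np.cos(r)])
    else: d=np.array([x,y,1.])
    return np.array(c["xyz"]),Rm@d
def at(cam,px,z=0):
    p,d=ray(cam,px);return p+d*(z-p[2])/d[2]
E
python3 - <<'E'
from h import *
for n in("top","scene"):
    cv2.imwrite(f"pics/{n}1.png",cv2.resize(optics.get_image(n),(800,600)))
    c=optics.calibration(n);print(n,np.round(c["xyz"]),np.round(c["orientation"],2),np.round(c["camera_matrix"],1).tolist())
    for l,z in(("brass_cup",25),("copper_a",25),("jig",30),("bell",40),("bowls",25),("pitcher",70),("lamp",50)):
        for f in spotter.find_in(n,l): print(n,l,round(f["conf"],2),np.round(f["point"]),np.round(at(n,f["point"],z))[:2])
print(get_obs()["t"])
E
```

```text
top [ 468.  -54. 1134.] [-2.14  2.19 -0.14] [[365.9, 0.0, 250.3], [0.0, 365.9, 190.6], [0.0, 0.0, 1.0]]
top brass_cup 0.7 [296. 186.] [ 612. -209.]
top copper_a 0.95 [273. 197.] [ 580. -139.]
top copper_a 0.94 [316. 210.] [ 539. -270.]
top copper_a 0.81 [294. 258.] [ 396. -196.]
top copper_a 0.78 [241. 259.] [396. -39.]
top copper_a 0.66 [331. 139.] [ 759. -325.]
top copper_a 0.56 [289. 215.] [ 525. -187.]
top jig 0.91 [ 98. 215.] [538. 389.]
top bell 0.82 [193. 135.] [775. 101.]
top bowls 0.86 [362. 204.] [ 554. -411.]
top pitcher 0.89 [366. 257.] [ 397. -397.]
scene [1091.   86.  972.] [-1.69 -2.2   0.59] [[361.9, 0.0, 261.9], [0.0, 361.9, 198.2], [0.0, 0.0, 1.0]]
scene brass_cup 0.74 [210. 197.] [ 604. -218.]
scene copper_a 0.98 [197. 178.] [ 549. -279.]
scene copper_a 0.97 [285. 156.] [398. -34.]
scene copper_a 0.74 [221. 174.] [ 517. -212.]
scene copper_a 0.73 [242. 196.] [ 578. -125.]
scene copper_a 0.68 [156. 232.] [ 755. -330.]
scene copper_a 0.67 [242. 141.] [ 374. -184.]
scene jig 0.78 [418. 222.] [535. 392.]
scene bell 0.92 [301. 284.] [800. 104.]
scene bowls 0.98 [160. 167.] [ 539. -407.]
scene pitcher 0.61 [172. 127.] [ 411. -408.]
scene lamp 0.85 [360. 273.] [736. 246.]
scene lamp 0.2 [301. 282.] [799. 103.]
0.8
```

View pics/top1.png

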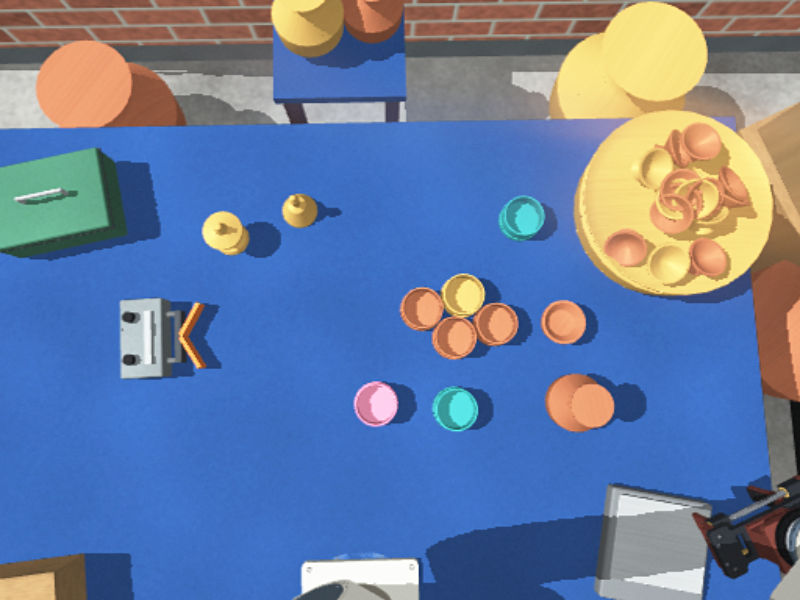

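View pics/scene1.png

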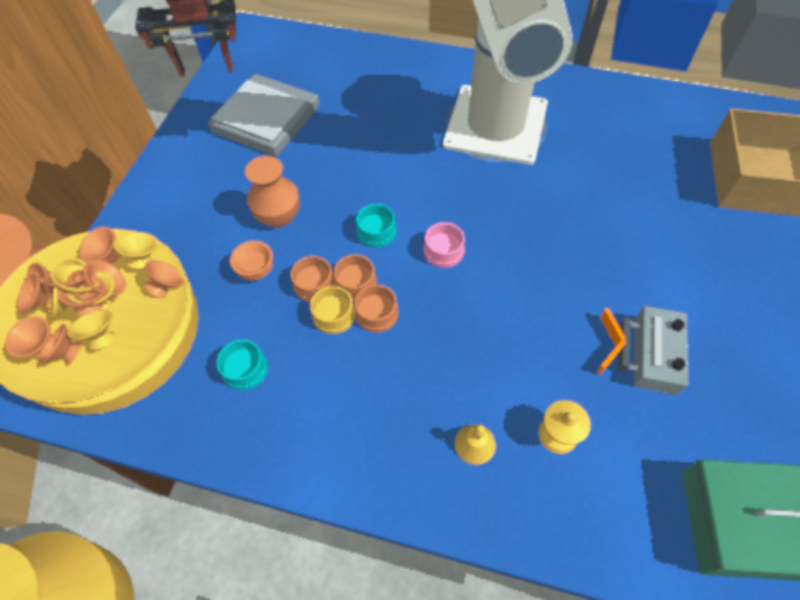

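The top view shows the brass cup at (463,296) on the 800x600 picture. The copper cups are at (421,309), (455,338) and (497,324), and the orange V is near (190,335), opening to the right (world -y). The free way out is roughly +x. The scene view agrees.

```bash
python3 - <<'E'
from h import *
o=get_obs();print(o["ee_pos"],o["width"]);print(np.round(R.from_rotvec(o["orientation"]).as_matrix(),3))
im=optics.get_image("top");hsv=cv2.cvtColor(im,cv2.COLOR_BGR2HSV)
sub=im[180:245,110:140]
m=(np.array(cv2.inRange(hsv,(5,170,120),(20,255,255)))>0);m[:, :110]=0;m[:,142:]=0;m[:180]=0;m[245:]=0
ys,xs=np.nonzero(m);P=np.array([at("top",(x,y),35)[:2] for x,y in zip(xs,ys)])
print(len(P));mid=np.median(P[:,0])
for s in (P[:,0]>mid+8,P[:,0]<mid-8):
    print(np.round(cv2.fitLine(P[s].astype(np.float32),cv2.DIST_HUBER,0,.01,.01).ravel(),3))
print(P.min(0),P.max(0))
E
```

```text
[ 242.14685787 -576.18623733  222.70779768] 87.56245300631744
[[ 0.922  0.387  0.   ]
 [ 0.387 -0.922 -0.   ]
 [-0.     0.    -1.   ]]
140
[ 8.63000e-01 -5.05000e-01  5.72422e+02  3.08625e+02]
[  0.84    0.542 504.729 307.355]
[475.44171389 287.03288401] [594.99182538 332.93580486]
```

Call:
move_arm(rows=[[0,0,-2,7.6,0],[0,0,-2,7.6,0],[0,0,-2,7.6,0],[0,0,-1,0,0]])

```text
t: 1.35
ee_pos: [242.3, -576.6, 293.8]
orientation: [3.14, 0.002, 0.001]
ft_force: [0.1, -0.0, -0.7]
width: 51.4
grasp_force: 0.0
```

Call:
move_arm(rows=[[4,-4.2,0,0,0],[4,-4.2,0,0,0],[4,-4.2,0,0,0],[4,-4.2,0,0,0],[4,-4.2,0,0,0],[4,-4.2,0,0,0],[4,-4.2,0,0,0],[4,-4.2,0,0,0],[4,-4.2,0,0,0],[0,0,0,0,0]])

```text
t: 2.6
ee_pos: [604.1, -195.1, 291.9]
orientation: [-3.141, -0.012, 0.0]
ft_force: [0.2, -0.2, -0.3]
width: 0.5
grasp_force: 0.0
```

```bash
python3 - <<'E'
from h import *
o=get_obs();print(o["t"],o["ee_pos"],o["width"],o["ft_force"]);print(np.round(R.from_rotvec(o["orientation"]).as_matrix(),3))
c=optics.calibration("wrist");print(c)
im=optics.get_image("wrist");cv2.imwrite("pics/w1.png",cv2.resize(im,(800,600)));cv2.imwrite("w1raw.png",im)
for l in("brass_cup","copper_a"):
  for f in spotter.regions_of("wrist",l):
    print(l,round(f["conf"],2),np.round(f["point"]),np.round(at("wrist",f["point"],40)))
E
```

```text
2.6 [ 604.11498826 -195.13778665  291.92322627] 0.4834438207037401 [ 0.15927825 -0.24631332 -0.34095052]
[[ 1.     0.007 -0.   ]
 [ 0.007 -1.     0.001]
 [-0.    -0.001 -1.   ]]
{'camera_matrix': array([[297.31863964,   0.        , 253.05217003],
       [  0.        , 297.31863964, 191.96556077],
       [  0.        ,   0.        ,   1.        ]]), 'xyz': array([ 679.76620638, -193.47023123,  454.90883047]), 'orientation': array([ 2.08001701, -2.06331915, -0.2891198 ])}
brass_cup 0.73 [266. 158.] [ 609. -215.   40.]
copper_a 0.86 [250. 213.] [ 526. -193.   40.]
copper_a 0.83 [207. 174.] [ 585. -132.   40.]
copper_a 0.81 [349.  62.] [ 750. -334.   40.]
copper_a 0.75 [302. 198.] [ 549. -269.   40.]
```

View pics/w1.png

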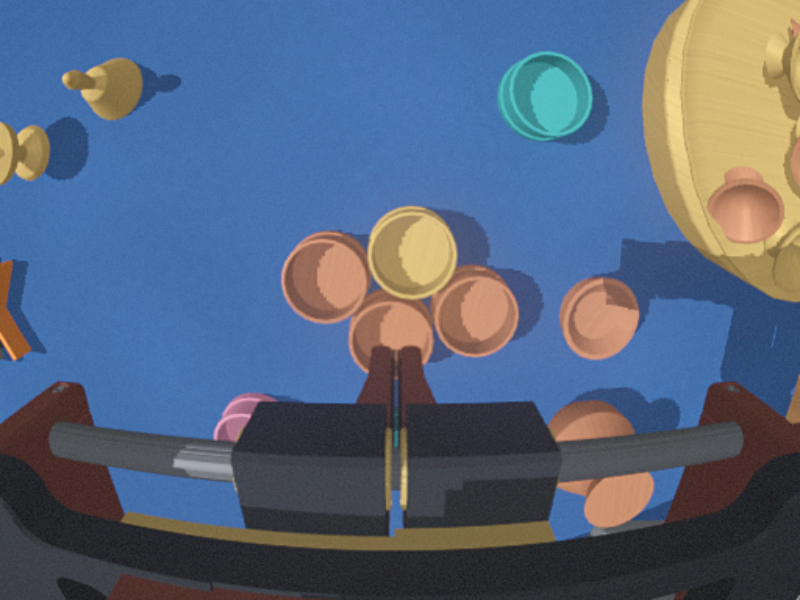

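```bash
cat >> h.py <<'E'
from scipy.optimize import least_squares
def cup(cam,reg,z=46,r=40):
    c=max(cv2.findContours(reg.astype(np.uint8),0,1)[0],key=len)[:,0,:]
    P=np.array([at(cam,p,z)[:2] for p in c]);g=P.mean(0)
    away=g-np.array(optics.calibration(cam)["xyz"])[:2];away/=np.linalg.norm(away)
    Q=P[(P-g)@away>-5]
    s=least_squares(lambda q:np.hypot(*(Q-q).T)-r-.5,g,loss="soft_l1",f_scale=1)
    return s.x,np.median(abs(s.fun))
E
python3 - <<'E'
from h import *
for cam in("wrist","top"):
  optics.get_image(cam)
  for l in("brass_cup","copper_a"):
    for f in spotter.regions_of(cam,l):
      print(cam,l,round(f["conf"],2),[np.round(v,1) for v in cup(cam,f["region"])])
E
```

```text
wrist brass_cup 0.65 [array([ 607.3, -209.1]), np.float64(0.7)]
wrist copper_a 0.98 [array([ 582.4, -130. ]), np.float64(0.7)]
wrist copper_a 0.86 [array([ 537.9, -188.9]), np.float64(6.4)]
wrist copper_a 0.8 [array([ 548.2, -270.5]), np.float64(0.5)]
wrist copper_a 0.63 [array([411.6, -44.8]), np.float64(5.4)]
wrist copper_a 0.58 [array([ 756.3, -332.6]), np.float64(0.7)]
top brass_cup 0.5 [array([ 589.2, -205.2]), np.float64(2.9)]
top copper_a 0.95 [array([ 578.6, -126.3]), np.float64(1.8)]
top copper_a 0.76 [array([403.1, -39.3]), np.float64(1.0)]
top copper_a 0.46 [array([ 544.6, -267.9]), np.float64(3.0)]
```

The wrist view shows the brass cup at (413,252), with copper cups at (326,277), (392,330) and (476,310). The fitted distances to a and c come to 83–85 mm, which matches the given 84.4. Next I'll take one look at the jig from nearby.

Call:
move_arm(rows=[[-0.5,-5,0,0,0],[-0.5,-5,0,0,0],[-0.5,-5,0,0,0],[-0.5,-5,0,0,0],[-0.5,-5,0,0,0],[-0.5,-5,0,0,0],[-0.5,-5,0,0,0],[-0.5,-5,0,0,0],[0,0,0,0,0],[0,0,0,0,0]])

```text
t: 4.3
ee_pos: [562.2, 201.1, 292.6]
orientation: [3.141, 0.0, -0.0]
ft_force: [1.2, -0.4, 0.6]
width: 0.1
grasp_force: 0.0
```

```bash
python3 - <<'E'
from h import *
o=get_obs();print(o["t"],o["ee_pos"]);
im=optics.get_image("wrist");cv2.imwrite("pics/w2.png",cv2.resize(im,(800,600)))
hsv=cv2.cvtColor(im,cv2.COLOR_BGR2HSV)
m=cv2.inRange(hsv,(3,180,110),(22,255,255))
n,lab,st,ce=cv2.connectedComponentsWithStats(m)
for i in range(1,n):
    if st[i,4]>60: print(i,st[i],np.round(at("wrist",ce[i],35)))
for l,z in(("bell",50),("lamp",50),("jig",30)):
  for f in spotter.find_in("wrist",l): print(l,round(f["conf"],2),f["point"],np.round(at("wrist",f["point"],z)))
E
```

```text
4.3 [562.20403842 201.13317461 292.64785738]
bell 0.7 [311.5, 17.0] [771. 121.  50.]
lamp 0.86 [216.5, 39.5] [736. 250.  50.]
jig 0.96 [130.1, 178.0] [539. 393.  30.]
```

View pics/w2.png

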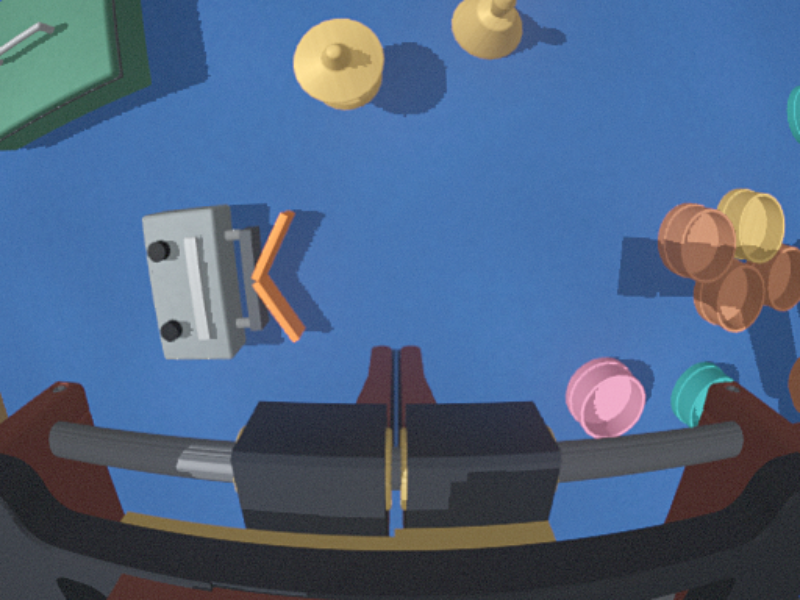

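The jig fills the left of the view: V apex near (258,280), arms ending at (289,212) and (300,338), opening to the right. The lamp is at (340,60) and the bell at (490,25).

```bash
python3 - <<'E'
from h import *
im=optics.get_image("wrist");hsv=cv2.cvtColor(im,cv2.COLOR_BGR2HSV)
m=cv2.inRange(hsv,(3,120,110),(22,255,255));m[:,:155]=0;m[:,200:]=0;m[:130]=0;m[222:]=0
ys,xs=np.nonzero(m);print(len(xs))
top=im[m>0][:,2];
b=im[ys,xs,2]>np.median(top)-25   # bright = top face
P=np.array([at("wrist",(x,y),35)[:2] for x,y in zip(xs[b],ys[b])]);mid=(P[:,0].max()+P[:,0].min())/2
L=[]
for s in (P[:,0]>mid+8,P[:,0]<mid-8):
    l=cv2.fitLine(P[s].astype(np.float32),cv2.DIST_HUBER,0,.01,.01).ravel();L.append(l);print(l,np.degrees(np.arctan2(l[1],l[0])),s.sum(),P[s].min(0),P[s].max(0))
A=np.array([[L[0][0],-L[1][0]],[L[0][1],-L[1][1]]]);t=np.linalg.solve(A,L[1][2:]-L[0][2:]);ap=L[0][2:]+t[0]*L[0][:2]
print("apex",ap)
# grey block
c=im[100:235,85:160];h=hsv[100:235,85:160];g=((h[...,1]<50)&(h[...,2]>120)).astype(np.uint8)
ct=max(cv2.findContours(g,0,1)[0],key=cv2.contourArea)[:,0]+[85,100]
Q=np.array([at("wrist",p,50)[:2] for p in ct],np.float32);print(cv2.minAreaRect(Q))
E
```

```text
896
[ 8.7836790e-01 -4.7798517e-01  5.7389014e+02  3.1895468e+02] -28.553892 222 [547.39610149 302.20647327] [600.43659552 335.79285414]
[  0.83519876   0.5499482  503.92914    317.2624    ] 33.363457 204 [476.32806056 298.06333805] [528.97909234 337.36668867]
apex [536.9925  339.03342]
((534.4443359375, 405.78509521484375), (149.27561950683594, 77.71488952636719), 2.4896647930145264)
```

Two measures agree on a jig axis turned 2.4° (+x at 92.4° in world) and an origin near (539,291). Now back over the cup.

Call:
move_arm(rows=[[0.6,5.1,0,0,0],[0.6,5.1,0,0,0],[0.6,5.1,0,0,0],[0.6,5.1,0,0,0],[0.6,5.1,0,0,0],[0.6,5.1,0,0,0],[0.6,5.1,0,0,0],[0.6,5.3,0,0,0],[0,0,0,0,0],[0,0,0,0,0]])

```text
t: 5.8
ee_pos: [609.7, -208.4, 292.4]
orientation: [-3.141, 0.002, 0.001]
ft_force: [-0.9, 0.1, 0.2]
width: 0.8
grasp_force: 0.0
```

Call:
move_arm(rows=[[0,0,5,0,0],[0,0,5,0,0],[0,0,5,0,0],[0,0,5,0,0],[0,0,0,0,0],[0,0,0,0,0]])

```text
t: 6.55
ee_pos: [611.4, -207.7, 94.5]
orientation: [3.141, 0.001, 0.003]
ft_force: [0.5, 0.1, 0.2]
width: 0.8
grasp_force: 0.0
```

```bash
python3 - <<'E'
from h import *
print(get_obs()["ee_pos"])
im=optics.get_image("wrist");cv2.imwrite("pics/w3.png",cv2.resize(im,(800,600)))
for l in("brass_cup","copper_a"):
    for f in spotter.regions_of("wrist",l):
      print(l,round(f["conf"],2),[np.round(v,1) for v in cup("wrist",f["region"])])
E
```

```text
[ 611.3518826  -207.74049273   94.51013611]
brass_cup 0.72 [array([ 618.6, -209.2]), np.float64(7.7)]
copper_a 0.89 [array([ 590.6, -314.3]), np.float64(6.7)]
copper_a 0.85 [array([ 498.4, -167.5]), np.float64(2.2)]
copper_a 0.79 [array([ 589.1, -126.1]), np.float64(5.5)]
copper_a 0.7 [array([ 755.3, -334.1]), np.float64(2.4)]
copper_a 0.66 [array([ 618.4, -209.3]), np.float64(7.6)]
copper_a 0.65 [array([514.7, -66.6]), np.float64(1.4)]
```

View pics/w3.png

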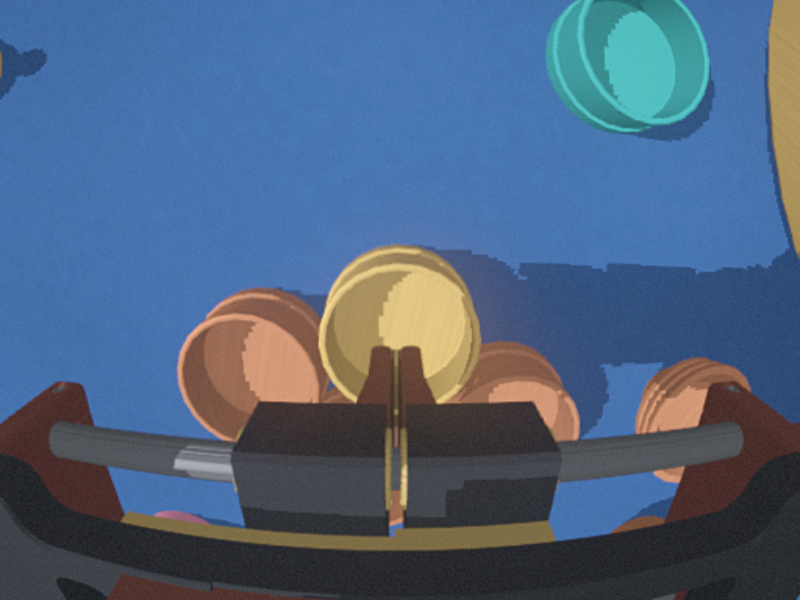

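The fingers sit centred over the brass cup's mouth (rim from (330,330) to (470,330), fingers at (396,350)). Descending.

Call:
move_arm(rows=[[0,0,3,0,0],[0,0,2,0,0],[0,0,1.4,0,0],[0,0,0.5,0,0],[0,0,0.3,0,0],[0,0,0,0,0]])

```text
t: 7.45
ee_pos: [610.5, -208.3, 21.0]
orientation: [3.141, -0.0, 0.001]
ft_force: [0.3, 0.4, -0.3]
width: 0.4
grasp_force: 0.0
```

Call:
move_arm(rows=[[0,0,0,6.5,0],[0,0,0,6.5,0],[0.4,0.15,0,0,0],[0.4,0,0,0,0],[0.3,0,0,0,0],[0.3,0,0,0,0],[0.2,0,0,0,0],[0.2,0,0,0,0],[0.2,0,0,0,0]])

```text
t: 8.57
ee_pos: [628.8, -214.0, 20.5]
orientation: [-3.121, 0.356, 0.002]
ft_force: [-3.0, 0.4, 1.4]
width: 0.3
grasp_force: 1.4
```

Call:
move_arm(rows=[[0.2,0,0,0,0],[0.2,0,0,0,0],[0.2,0,0,0,0],[0.2,0,0,0,0],[0.2,0,0,0,0]])

```text
t: 9.2
ee_pos: [639.2, -216.4, 20.6]
orientation: [-3.121, 0.356, -0.0]
ft_force: [-0.8, 0.2, -0.7]
width: 0.6
grasp_force: 0.8
```

Call:
move_arm(rows=[[0.3,0,0,0,0],[0.4,0,0,0,0],[0.4,0,0,0,0],[0.4,0,0,0,0],[0.4,0,0,0,0],[0.4,0,0,0,0],[0.4,0,0,0,0],[0.3,0,0,0,0],[0.2,0,0,0,0],[0,0,0,0,0]])

```text
t: 10.45
ee_pos: [670.6, -223.8, 20.8]
orientation: [3.121, -0.356, 0.001]
ft_force: [-0.3, -0.5, -0.7]
width: 0.7
grasp_force: 0.3
```

```bash
python3 - <<'E'
from h import *
o=get_obs();print(o["ee_pos"],o["ft_force"])
for cam in("wrist","scene"):
  im=optics.get_image(cam)
  if cam=="scene":cv2.imwrite("pics/s4.png",cv2.resize(im[100:290,120:370],(750,570)))
  for l in("brass_cup","copper_a"):
    for f in spotter.regions_of(cam,l):
      print(cam,l,round(f["conf"],2),[np.round(v,1) for v in cup(cam,f["region"])])
E
```

```text
[ 670.6079379  -223.77907145   20.78398715] [-0.30869705 -0.53495191 -0.7495766 ]
wrist brass_cup 0.79 [array([ 708.6, -231.8]), np.float64(5.7)]
wrist copper_a 0.77 [array([ 624.3, -292.7]), np.float64(2.3)]
wrist copper_a 0.62 [array([ 756.4, -331.5]), np.float64(1.1)]
wrist copper_a 0.61 [array([ 666.1, -146.4]), np.float64(1.2)]
scene brass_cup 0.6 [array([ 724.3, -205.7]), np.float64(1.1)]
scene copper_a 0.81 [array([ 525.9, -189.6]), np.float64(0.7)]
scene copper_a 0.77 [array([404.4, -35.9]), np.float64(1.5)]
scene copper_a 0.71 [array([ 585.3, -127.6]), np.float64(1.0)]
scene copper_a 0.7 [array([ 761.3, -330.9]), np.float64(0.8)]
scene copper_a 0.57 [array([ 545.6, -207.8]), np.float64(4.0)]
scene copper_a 0.56 [array([ 392. , -187.4]), np.float64(1.4)]
```

View pics/s4.png

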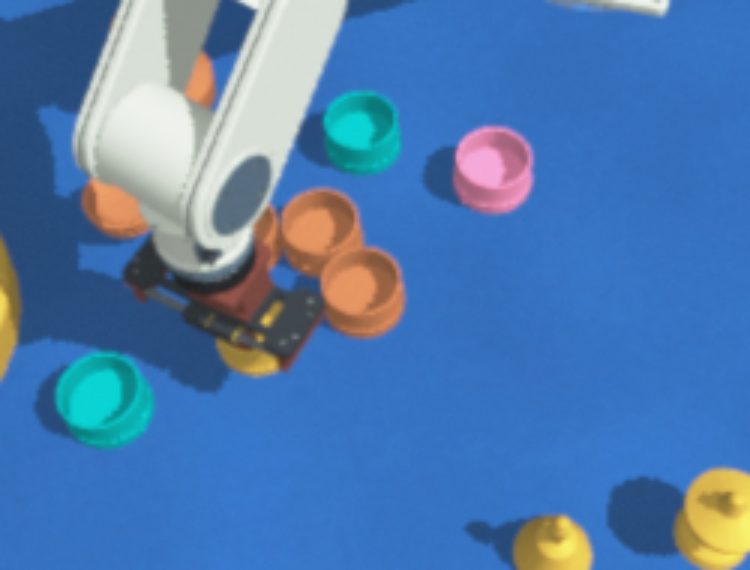

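The brass cup is coming out below the gripper at (250,360), and the copper cups are where they were (a at (362,290), b at (320,230)). Carrying on.

Call:
move_arm(rows=[[0.3,0,0,0,0],[0.5,0,0,0,0],[0.5,0,0,0,0],[0.5,0,0,0,0],[0.5,0,0,0,0],[0.5,0,0,0,0],[0.5,0,0,0,0],[0.5,0,0,0,0],[0.3,0,0,0,0],[0.2,0,0,0,0]])

```text
t: 12.0
ee_pos: [712.3, -233.4, 20.7]
orientation: [-3.121, 0.356, 0.0]
ft_force: [-4.0, 0.4, 2.6]
width: 0.6
grasp_force: 1.9
```

```bash
python3 - <<'E'
from h import *
o=get_obs();print(o["ee_pos"],o["ft_force"])
im=optics.get_image("wrist");cv2.imwrite("pics/w5.png",cv2.resize(im,(800,600)))
for f in spotter.regions_of("wrist","brass_cup"):
    r=f["region"];ys,xs=np.nonzero(r);i=ys.argmin()
    print(f["conf"],xs.min(),xs.max(),ys.min(),at("wrist",(xs[i],ys[i]),7),at("wrist",(xs[i],ys[i]),46))
E
```

```text
[ 712.30586638 -233.35054791   20.66754154] [-4.02723611  0.39923313  2.57200532]
0.68 192 317 201 [ 732.13303058 -232.93454275    7.        ] [ 744.04315018 -236.49335047   46.        ]
```

View pics/w5.png

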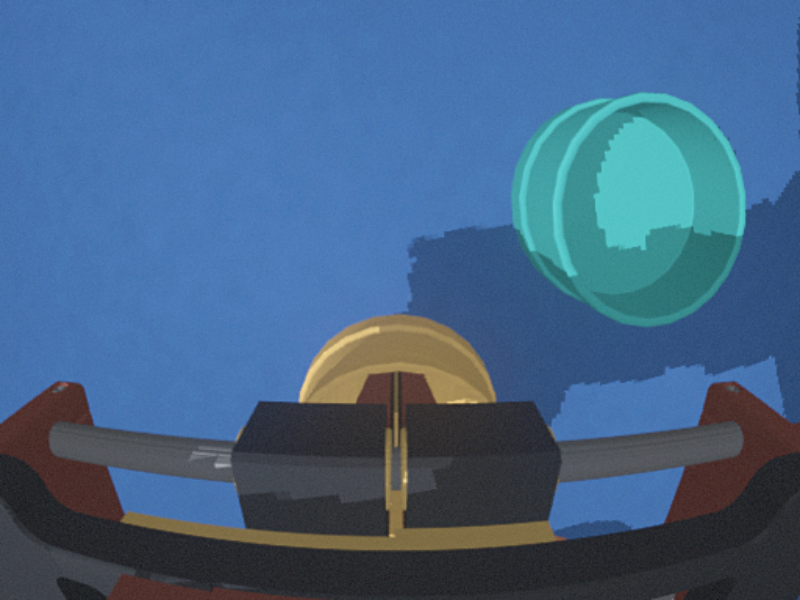

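The cup's foot front edge is at (398,315), i.e. x≈732, so the cup centre is near (690,-230) and well clear. Now centre the fingers, turn, and push towards +y.

Call:
move_arm(rows=[[-0.8,0,0,0,0],[-0.8,0,0,0,0],[-0.6,0,0,0,0],[0,0,0,-7.8,0],[0,0,0,-7.7,0],[0,-0.6,0,0,0],[0,-0.5,0,0,0],[0,-0.4,0,0,0],[0,-0.3,0,0,0],[0,-0.2,0,0,0]])

```text
t: 13.35
ee_pos: [689.9, -208.1, 20.7]
orientation: [3.141, 0.068, 0.0]
ft_force: [-0.5, -0.1, 0.9]
width: 0.5
grasp_force: 0.0
```

Call:
move_arm(rows=[[0,-0.2,0,0,0],[0,-0.3,0,0,0],[0,-0.4,0,0,0],[0,-0.5,0,0,0],[0,-0.5,0,0,0],[0,-0.5,0,0,0],[0,-0.5,0,0,0],[0,-0.5,0,0,0],[0,-0.5,0,0,0],[0,-0.5,0,0,0]])

```text
t: 14.6
ee_pos: [687.9, -164.1, 20.7]
orientation: [-3.141, -0.068, -0.0]
ft_force: [1.1, -2.9, -0.3]
width: 0.9
grasp_force: 0.9
```

Call:
move_arm(rows=[[0,-0.6,0,0,0],[0,-0.6,0,0,0],[0,-0.6,0,0,0],[0,-0.6,0,0,0],[0,-0.6,0,0,0],[0,-0.6,0,0,0],[0,-0.6,0,0,0],[0,-0.6,0,0,0],[0,-0.6,0,0,0],[0,-0.6,0,0,0]])

```text
t: 15.85
ee_pos: [685.3, -104.1, 20.7]
orientation: [-3.141, -0.068, 0.0]
ft_force: [-1.0, -2.1, 0.5]
width: 0.3
grasp_force: 0.9
```

Call:
move_arm(rows=[[0,-0.6,0,0,0],[0,-0.6,0,0,0],[0,-0.6,0,0,0],[0,-0.6,0,0,0],[0,-0.6,0,0,0],[0,-0.6,0,0,0],[0,-0.6,0,0,0],[0,-0.6,0,0,0],[0,-0.5,0,0,0],[0,-0.3,0,0,0]])

```text
t: 17.1
ee_pos: [682.9, -48.2, 20.7]
orientation: [3.141, 0.069, -0.0]
ft_force: [1.0, -3.3, -0.6]
width: 0.8
grasp_force: 0.9
```

```bash
python3 - <<'E'
from h import *
o=get_obs();print(o["ee_pos"],o["ft_force"])
im=optics.get_image("scene");cv2.imwrite("pics/s6.png",cv2.resize(im[100:290,160:410],(750,570)))
for f in spotter.regions_of("scene","copper_a"):
      print(round(f["conf"],2),[np.round(v,1) for v in cup("scene",f["region"])])
E
```

```text
[682.86283517 -48.16972279  20.65562081] [ 0.97259199 -3.26534439 -0.62885259]
0.86 [array([ 760.9, -331.5]), np.float64(0.9)]
0.67 [array([ 525. , -185.6]), np.float64(3.9)]
0.63 [array([ 551.8, -270.3]), np.float64(1.6)]
0.63 [array([404.3, -39.1]), np.float64(5.3)]
```

View pics/s6.png

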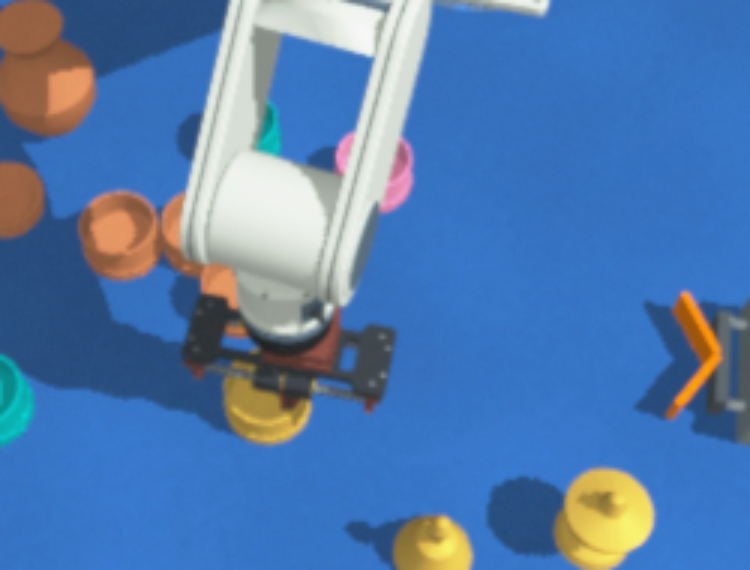

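The cup trails under the gripper at (268,400), the cluster is unmoved, and the way to the V (right) is free. Now the diagonal leg, which needs a turn of -27°.

Call:
move_arm(rows=[[0,0.8,0,0,0],[0,0.8,0,0,0],[0,0.6,0,-9,0],[0,0,0,-9,0],[0,0,0,-9,0],[0,-0.6,0,0,0],[0,-0.6,0,0,0],[0,-0.4,0,0,0],[0,-0.3,0,0,0],[0,-0.2,0,0,0]])

```text
t: 18.45
ee_pos: [673.4, -52.0, 20.7]
orientation: [-3.038, -0.799, -0.0]
ft_force: [-0.4, 0.7, -0.2]
width: 0.3
grasp_force: 0.0
```

Call:
move_arm(rows=[[0,-0.2,0,0,0],[0,-0.4,0,0,0],[0,-0.6,0,0,0],[0,-0.6,0,0,0],[0,-0.6,0,0,0],[0,-0.6,0,0,0],[0,-0.6,0,0,0],[0,-0.6,0,0,0],[0,-0.6,0,0,0],[0,-0.6,0,0,0]])

```text
t: 19.7
ee_pos: [646.8, -4.9, 20.7]
orientation: [3.038, 0.8, 0.0]
ft_force: [1.5, -1.2, 0.4]
width: 0.4
grasp_force: 1.0
```

Call:
move_arm(rows=[[0,-0.6,0,0,0],[0,-0.6,0,0,0],[0,-0.6,0,0,0],[0,-0.6,0,0,0],[0,-0.6,0,0,0],[0,-0.6,0,0,0],[0,-0.6,0,0,0],[0,-0.6,0,0,0],[0,-0.6,0,0,0],[0,-0.6,0,0,0]])

```text
t: 20.95
ee_pos: [617.2, 47.3, 20.7]
orientation: [3.038, 0.8, 0.0]
ft_force: [1.8, -2.0, 0.8]
width: 0.7
grasp_force: 1.0
```

Call:
move_arm(rows=[[0,-0.6,0,0,0],[0,-0.6,0,0,0],[0,-0.6,0,0,0],[0,-0.6,0,0,0],[0,-0.6,0,0,0],[0,-0.6,0,0,0],[0,-0.6,0,0,0],[0,-0.6,0,0,0],[0,-0.6,0,0,0],[0,-0.6,0,0,0]])

```text
t: 22.2
ee_pos: [587.6, 99.6, 20.7]
orientation: [-3.038, -0.8, 0.0]
ft_force: [1.2, -2.2, 0.2]
width: 0.3
grasp_force: 1.1
```

Call:
move_arm(rows=[[0,-0.6,0,0,0],[0,-0.6,0,0,0],[0,-0.6,0,0,0],[0,-0.6,0,0,0],[0,-0.6,0,0,0],[0,-0.6,0,0,0],[0,-0.6,0,0,0],[0,-0.6,0,0,0],[0,-0.6,0,0,0],[0,-0.6,0,0,0]])

```text
t: 23.45
ee_pos: [558.1, 151.8, 20.7]
orientation: [-3.038, -0.8, 0.0]
ft_force: [0.6, -2.0, 1.0]
width: 0.4
grasp_force: 1.1
```

Call:
move_arm(rows=[[0,-0.6,0,0,0],[0,-0.6,0,0,0],[0,-0.6,0,0,0],[0,-0.6,0,0,0],[0,-0.6,0,0,0],[0,-0.6,0,0,0],[0,-0.6,0,0,0],[0,-0.5,0,0,0],[0,-0.3,0,0,0],[0,0,0,0,0]])

```text
t: 24.7
ee_pos: [533.5, 195.3, 20.7]
orientation: [-3.038, -0.8, 0.0]
ft_force: [0.7, 0.7, -0.5]
width: 0.3
grasp_force: 0.0
```

```bash
python3 - <<'E'
from h import *
o=get_obs();print(o["ee_pos"],o["ft_force"])
im=optics.get_image("wrist");cv2.imwrite("pics/w7.png",cv2.resize(im,(800,600)))
for f in spotter.regions_of("wrist","brass_cup"):
    r=f["region"];ys,xs=np.nonzero(r);print(f["conf"],r.sum(),xs.min(),xs.max(),ys.min(),ys.max())
for f in spotter.regions_of("scene","brass_cup"): print(f["conf"],cup("scene",f["region"]))
E
```

```text
[533.45185446 195.27383084  20.65642863] [ 0.65967364  0.72516328 -0.48242858]
0.75 9705 225 370 165 281
0.62 (array([729.53009969, -72.37546733]), np.float64(6.6991731889395965))
```

View pics/w7.png

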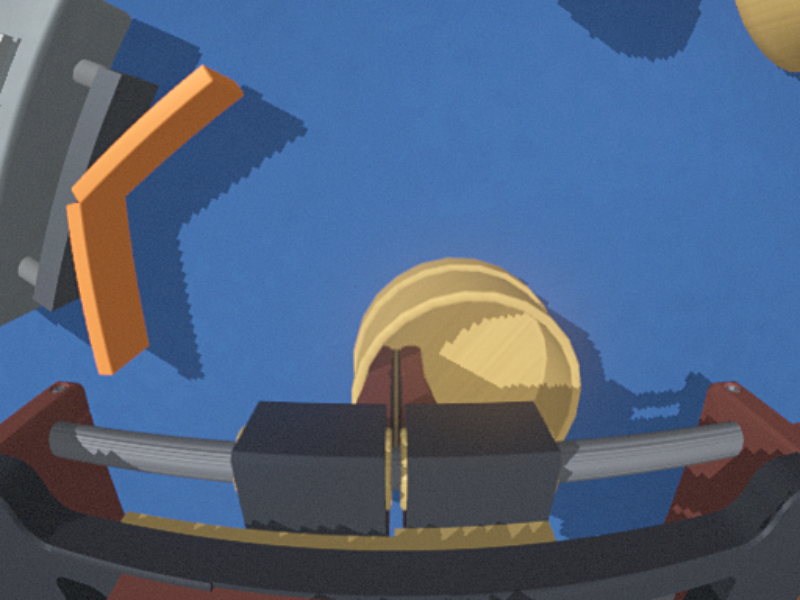

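The cup trails the finger as planned, centre near (544,176) on the jig axis. The V is ahead at upper left (apex (128,195)). Now turn back +27° and push along the jig axis.

Call:
move_arm(rows=[[0,0.8,0,0,0],[0,0.8,0,0,0],[0,0.6,0,9,0],[0,0,0,9,0],[0,0,0,9,0],[0,-0.6,0,0,0],[0,-0.6,0,0,0],[0,-0.4,0,0,0],[0,-0.3,0,0,0],[0,-0.2,0,0,0]])

```text
t: 26.1
ee_pos: [543.6, 197.1, 20.7]
orientation: [-3.141, -0.07, -0.0]
ft_force: [-0.2, -0.4, 0.4]
width: 0.4
grasp_force: 0.0
```

Call:
move_arm(rows=[[0,-0.2,0,0,0],[0,-0.4,0,0,0],[0,-0.6,0,0,0],[0,-0.6,0,0,0],[0,-0.6,0,0,0],[0,-0.6,0,0,0],[0,-0.6,0,0,0],[0,-0.6,0,0,0],[0,-0.6,0,0,0],[0,-0.6,0,0,0]])

```text
t: 27.35
ee_pos: [541.2, 251.1, 20.7]
orientation: [3.141, 0.068, -0.0]
ft_force: [0.2, -0.4, 0.2]
width: 0.6
grasp_force: 1.0
```

Call:
move_arm(rows=[[0,-0.6,0,0,0],[0,-0.6,0,0,0],[0,-0.5,0,0,0],[0,-0.5,0,0,0],[0,-0.4,0,0,0],[0,-0.3,0,0,0],[0,-0.3,0,0,0],[0,-0.2,0,0,0],[0,-0.2,0,0,0],[0,-0.2,0,0,0]])

```text
t: 28.6
ee_pos: [539.6, 288.8, 20.7]
orientation: [3.141, 0.068, -0.0]
ft_force: [-0.8, -2.1, -0.1]
width: 0.4
grasp_force: 0.9
```

```bash
python3 - <<'E'
from h import *
o=get_obs();print(o["ee_pos"],o["ft_force"])
im=optics.get_image("wrist");cv2.imwrite("pics/w8.png",cv2.resize(im,(800,600)))
E
```

```text
[539.5958306  288.78231359  20.67671191] [-0.83344966 -2.13088623 -0.10703695]
```

View pics/w8.png

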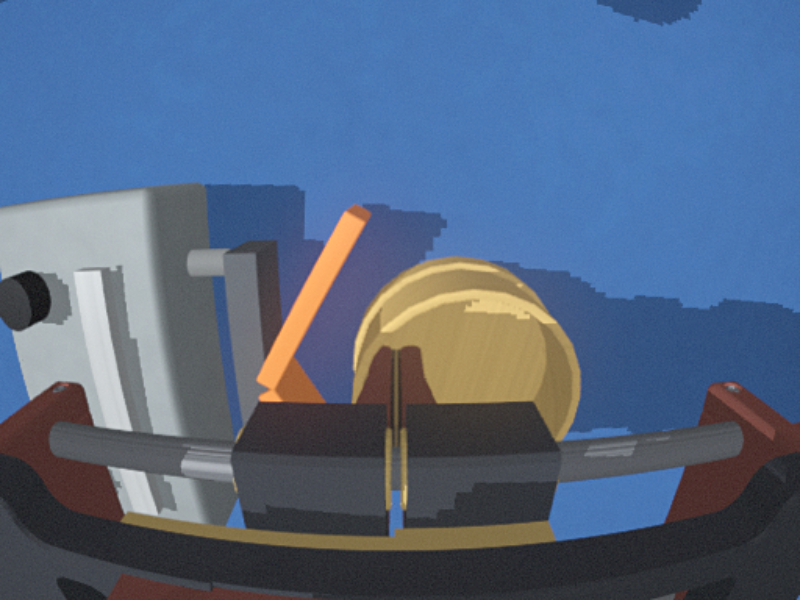

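The cup is still about 20 mm short of the V (gap between (340,300) and the foot at (360,340)). Closing in slowly by feel.

Call:
move_arm(rows=[[0,-0.15,0,0,0],[0,-0.15,0,0,0],[0,-0.15,0,0,0],[0,-0.15,0,0,0],[0,-0.15,0,0,0]])

```text
t: 29.28
ee_pos: [539.3, 296.3, 20.7]
orientation: [-3.141, -0.068, 0.0]
ft_force: [0.7, -2.0, -0.8]
width: 0.2
grasp_force: 0.9
```

Call:
move_arm(rows=[[0,-0.1,0,0,0],[0,-0.1,0,0,0],[0,-0.1,0,0,0]])

```text
t: 29.65
ee_pos: [539.2, 299.2, 20.7]
orientation: [-3.141, -0.068, -0.0]
ft_force: [0.5, -1.7, 0.0]
width: 0.5
grasp_force: 0.9
```

Call:
move_arm(rows=[[0,-0.1,0,0,0],[0,-0.1,0,0,0]])

```text
t: 29.9
ee_pos: [539.1, 301.3, 20.7]
orientation: [-3.141, -0.068, 0.0]
ft_force: [0.3, -0.9, -1.3]
width: 0.7
grasp_force: 0.9
```

Call:
move_arm(rows=[[0,-0.1,0,0,0],[0,-0.1,0,0,0]])

```text
t: 30.15
ee_pos: [539.0, 303.3, 20.7]
orientation: [-3.141, -0.068, -0.0]
ft_force: [0.8, -1.8, 0.3]
width: 0.4
grasp_force: 0.9
```

Call:
move_arm(rows=[[0,-0.1,0,0,0],[0,-0.05,0,0,0]])

```text
t: 30.4
ee_pos: [538.9, 304.8, 20.7]
orientation: [-3.141, -0.068, 0.0]
ft_force: [0.5, -2.7, 0.1]
width: 0.4
grasp_force: 0.9
```

Call:
move_arm(rows=[[0,-0.1,0,0,0]])

```text
t: 30.52
ee_pos: [538.9, 305.7, 20.7]
orientation: [3.141, 0.068, -0.0]
ft_force: [-0.8, -1.5, -0.6]
width: 0.5
grasp_force: 0.9
```

Call:
move_arm(rows=[[0,-0.1,0,0,0]])

```text
t: 30.65
ee_pos: [538.8, 306.7, 20.7]
orientation: [3.141, 0.068, 0.0]
ft_force: [-0.3, -1.9, -0.0]
width: 0.2
grasp_force: 0.9
```

Call:
move_arm(rows=[[0,-0.05,0,0,0]])

```text
t: 30.78
ee_pos: [538.8, 307.3, 20.7]
orientation: [-3.141, -0.068, 0.0]
ft_force: [0.3, -1.5, -0.4]
width: 0.2
grasp_force: 0.9
```

Call:
move_arm(rows=[[0,-0.05,0,0,0],[0,-0.05,0,0,0]])

```text
t: 31.02
ee_pos: [538.8, 308.2, 20.7]
orientation: [3.141, 0.068, -0.0]
ft_force: [0.8, -1.2, 0.7]
width: 0.4
grasp_force: 0.9
```

Call:
move_arm(rows=[[0,-0.05,0,0,0]])

```text
t: 31.15
ee_pos: [538.7, 308.7, 20.7]
orientation: [3.141, 0.068, -0.0]
ft_force: [-0.3, -2.5, -0.8]
width: 0.5
grasp_force: 1.4
```

Grasp force has risen to 1.4, so this may be first contact.

Call:
move_arm(rows=[[0,-0.03,0,0,0],[0,0,0,0,0]])

```text
t: 31.4
ee_pos: [538.7, 308.8, 20.7]
orientation: [3.141, 0.068, -0.0]
ft_force: [-0.2, -3.0, 0.0]
width: 0.5
grasp_force: 1.6
```

Call:
move_arm(rows=[[0,-0.05,0,0,0],[0,0,0,0,0]])

```text
t: 31.65
ee_pos: [538.7, 309.2, 20.7]
orientation: [3.141, 0.068, -0.0]
ft_force: [0.2, -3.8, 0.8]
width: 0.5
grasp_force: 2.3
```

Call:
move_arm(rows=[[0,-0.05,0,0,0],[0,0,0,0,0]])

```text
t: 31.9
ee_pos: [538.6, 309.5, 20.7]
orientation: [3.14, 0.068, -0.0]
ft_force: [0.9, -6.4, 0.4]
width: 0.2
grasp_force: 2.9
```

Call:
move_arm(rows=[[0,-0.05,0,0,0],[0,0,0,0,0]])

```text
t: 32.15
ee_pos: [538.6, 309.8, 20.7]
orientation: [3.14, 0.068, -0.001]
ft_force: [1.4, -7.5, 1.0]
width: 0.4
grasp_force: 3.6
```

Call:
move_arm(rows=[[0,-0.03,0,0,0],[0,0,0,0,0],[0,0,0,0,0],[0,0,0,0,0],[0,0,0,0,0],[0,0,0,0,0]])

```text
t: 32.9
ee_pos: [538.7, 309.9, 20.7]
orientation: [3.14, 0.068, -0.001]
ft_force: [1.7, -8.6, 2.0]
width: 0.5
grasp_force: 4.0
```

```bash
python3 - <<'E'
from h import *
o=get_obs();print(o["ee_pos"],o["ft_force"],o["grasp_force"])
im=optics.get_image("wrist");cv2.imwrite("pics/w9.png",cv2.resize(im,(800,600)))
E
```

```text
[538.65300453 309.85697295  20.69999782] [ 1.69248019 -8.57179557  1.97730644] 4.01858681053227
```

View pics/w9.png

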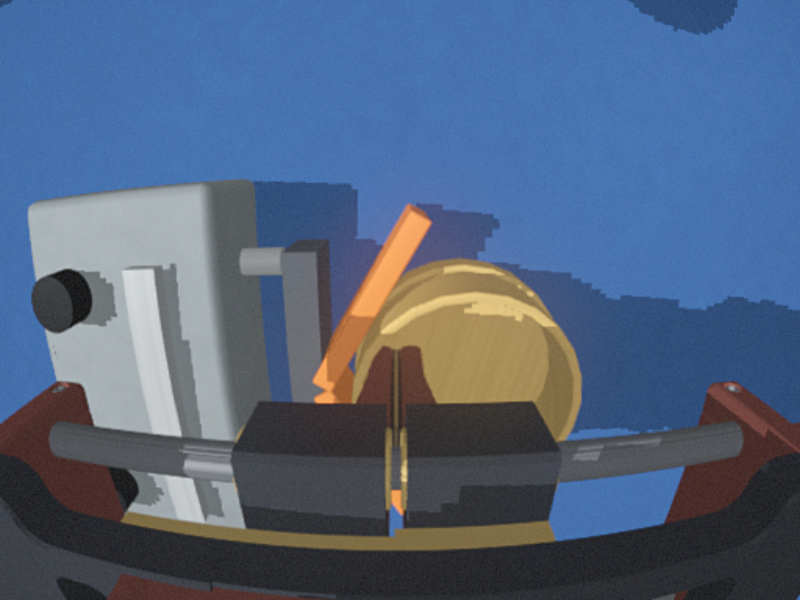

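The foot bears on the orange V at (360,340), and 8.6 N is felt. Now back off within the cup, lift out, and check from above.

Call:
move_arm(rows=[[0,0.3,0,0,0],[0,0.5,0,0,0],[0,0.6,0,0,0],[0,0.6,0,0,0],[0,0,-1,0,0],[0,0,-3,0,0],[0,0,-5,0,0],[0,0,-5,0,0],[0,0,-5,0,0],[0,0,-5,0,0]])

```text
t: 34.2
ee_pos: [539.3, 290.8, 263.3]
orientation: [-3.14, -0.068, -0.001]
ft_force: [0.6, 0.2, -0.1]
width: 0.4
grasp_force: 0.0
```

Call:
move_arm(rows=[[0,3,-3,0,0],[-3,3,-1,0,0],[-3,3,0,0,0],[0,0,0,0,0],[0,0,0,0,0]])

```text
t: 34.83
ee_pos: [484.1, 198.7, 301.5]
orientation: [-3.14, -0.068, -0.003]
ft_force: [1.1, -0.3, 0.5]
width: 1.0
grasp_force: 0.0
```

```bash
python3 - <<'E'
from h import *
o=get_obs();print(o["t"],o["ee_pos"],o["ft_force"])
im=optics.get_image("wrist");cv2.imwrite("pics/w10.png",cv2.resize(im,(800,600)))
for f in spotter.regions_of("wrist","brass_cup"): print(f["conf"],cup("wrist",f["region"]))
hsv=cv2.cvtColor(im,cv2.COLOR_BGR2HSV)
c=(hsv[...,1]<50)&(hsv[...,2]>110);
for f in spotter.regions_of("wrist","jig"):
    g=(c&f["region"]).astype(np.uint8);ct=max(cv2.findContours(g,0,1)[0],key=cv2.contourArea)[:,0]
    print("block",f["conf"],cv2.minAreaRect(np.array([at("wrist",p,50)[:2] for p in ct],np.float32)))
E
```

```text
34.825 [484.10837683 198.73604269 301.49964123] [ 1.11288036 -0.26023536  0.48147144]
0.94 (array([539.90215554, 282.79976508]), np.float64(0.7286070310399815))
block 0.94 ((533.3867797851562, 405.16497802734375), (147.81838989257812, 78.06488037109375), 2.5471532344818115)
```

View pics/w10.png

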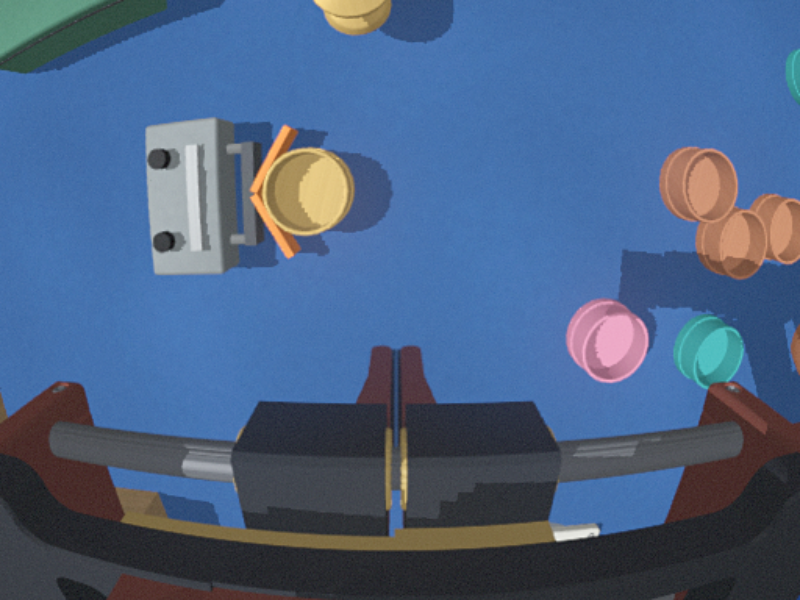

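The cup sits in the V, centred in the arms at (308,190). It measures about -7.6 mm fore/aft and -1 mm sideways of the jig origin, both within limits. The cluster looks intact, so I'm handing in.

```bash
python3 -c "
from h import *
print(close_job())"
```

```text
the job is handed in; nothing more can be done
None
```

The brass cup stands in the jig's V, about 1 mm off its centre line, after being pressed on it for about 0.75 s with about 8 N felt at the wrist; the copper cups showed no visible shift, and the job is handed in (no verdict was returned).

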